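# Load the glass plate and hold the reading key half-way

## Robot

A 6-joint arm with a two-finger parallel gripper is mounted at the origin on the work surface. World frame = base frame: x ahead of the robot, y to its left, z up, the work surface at z = 0. Lengths are in m, angles in degrees, forces in N, time in s.
With the tool pointing down it reaches from about 0.35 to 0.875 m from the base axis. Payload 4.2 kg.
Tool frame: the origin (TCP) lies on the centre line of the jaws, within the pads' length; the fingertips stand 11 mm ahead of it and the grasp point (between the pads) lies 8 mm behind it; z points along the fingers, y is the line along which they close (so a half turn about z gives the same grasp; the last joint's range is limited). The gripper opens to 87 mm and grips with 3 to 60 N. Pads are 19 mm wide; open, the fingers measure 117 mm over their backs; the gripper's body (75 mm by 190 mm) begins 51 mm behind the grasp point.
Start: joints at [-56.975, 22.042, 0.453, 0, -68.411, -14.817], TCP at [0.195, -0.594, 0.234] pointing down, gripper open.
Joint ranges: [-179.83, 179.83], [-69.29, 118.12], [-61.27, 80.66], [-181.25, 117.63], [-171.15, -9.14], [-177.46, 177.46]. Speed limits (degrees/s): [159.86, 159.86, 180, 180, 180, 180].

## Interface

Orientations are given as a 3x3 rotation matrix whose columns are the frame's x, y, z axes.
In Python, from station import r gives the robot as it stands.
- The arm moves only by the tool servo_tool, never from a script. Its argument "commands" is a list that holds one entry, the list of rows, each a list of 7 numbers: the closure, from 0 (fully open) to 1 (shut), then the shift along the tool's x, y, z in mm, then the turn, a rotation vector about the tool's x, y, z in rad. In form: [[[claw, x, y, z, ax, ay, az], ...]]. A call has exactly 5 rows; each row is the pose to reach, as a shift and turn from the pose commanded when the call began, along the tool's axes at that moment; what a row does not reach only later rows make up. A row lasts 1/10 s, in which the tool goes at most 50 mm and 8.59 degrees, less where a joint would pass 70% of its speed; a pose out of reach is approached as far as the arm can. A call with a gripper value outside its range is refused whole. The fingers move at their own pace and stop on an object; the grip force is fixed at half the most. Time passes only in rows, so rows that repeat a pose let the fingers close, or fill a call up. It gives the time, the measured TCP pose, the force, the opening and the grip force at its end, in the units of the state.
- r.sense(): the state, without advancing time (a new reading comes with each control period).
- r.capture(name): name is "side" or "top"; returns a dict with "pixels" (400x640x3 uint8, red, green, blue), "camera_matrix" (3x3 intrinsics, pixels), "R" (3x3) and "t" (3): a world point X has camera coordinates R X + t. Camera axes: x right, y down, z forward; pixel columns grow to the right and rows downward; lengths in m; the calibration is good to about 2 mm. A picture is of the moment at which its call begins. There is no depth.
- r.finish_job(): hands the job in; it is judged then, once.
The state is a dict: "time_s": time; "joints": joint angles; "joint_velocities": joint speeds; "effort": joint torques, N m; "tcp_pos": TCP position; "ee_rot": TCP orientation; "wrist_force": force on the tool from outside, world axes, zero at the start; "moment": the same for the moment, N m; "gripper_width": opening from 0.0 (shut) to 1.0 (fully open); "gripper_force": force on a finger pad.
Only numpy, scipy, OpenCV 4.12 (cv2) and the standard library are available. Lean on these libraries where they do the work, as an engineer would, in place of code of your own. Each camera call takes 0.05 s, during which the arm holds its last target. There are 200 camera calls.

## Task

Slide the tall framed glass plate straight up out of the white rack, lower it (do not drop it) into the slot of the white plate reader until it stands fully home, and let go of it. Then press the reader's round spring key with closed fingertips to the middle of its 20 mm travel and keep it there: it is a dead-man key that cuts out at the bottom, so never press it right down. The program finishes while still holding the key half-way; leave the short plates, the jar and the screw cap alone.

Things in the scene. Friction and masses are not known exactly. Their poses are not given: they have to be found in the camera images.
- tall_plate: Upright glass plate in a grey plastic frame, the tallest of three: 80 mm wide (its y), 8 mm thick (its x), 110 mm tall (its z, up), 105 to 210 g. Origin: centre of its bottom edge. It starts standing in one of the three slots of the rack (which one varies); 42 mm of it is in the rack and 68 mm stands above. Its top edge can be pinched across the 8 mm thickness. It is symmetric: it may be turned by half a turn about z.
- short_plate_a: Upright glass plate in a grey plastic frame, one of two short ones, not to be moved: 80 mm wide (its y), 8 mm thick (its x), 64 mm tall (its z, up), 90 g. Origin: centre of its bottom edge. It starts standing in one of the three slots of the rack (which one varies); 22 mm of it stands above the rack.
- short_plate_b: Upright glass plate in a grey plastic frame, the other short one, not to be moved: 80 mm wide (its y), 8 mm thick (its x), 64 mm tall (its z, up), 90 g. Origin: centre of its bottom edge. It starts standing in one of the three slots of the rack (which one varies); 22 mm of it stands above the rack.
- rack: White plastic block, 150 mm (its x) by 120 mm (its y) by 50 mm high, fixed to the bench; its place and yaw vary. Origin: centre of its underside. Three slots, 42 mm deep, 12 mm (x) by 84 mm (y), at its x = -50, 0 and +50 mm, y = 0, so the plates stand one behind another with their faces looking along its x.
- reader: White instrument box, 170 mm (its x) by 150 mm (its y) by 80 mm high, fixed to the bench; its place and yaw vary, and it may stand left or right of the rack. Origin: centre of its underside. In its top are the slot for the plate, centred at x = +35 mm, y = 0, and the round key, centred at x = -50 mm, y = 0.
- reader_slot (a point): Centre of the floor of the reader's slot, 30 mm above the bench; axes those of the reader. The slot is 50 mm deep, 12 mm along x and 86 mm along y, with a dark flat line round its mouth; the edges are square. A plate fully home has its bottom edge here, its thickness along this x, and the tall plate then stands 60 mm out of the reader.
- key_top (a point): Centre of the flat top of the reader's key, an upright grey cylinder 36 mm across that stands 30 mm out of the reader's top (110 mm above the bench) when free; this point goes down with the key.
- key (a joint): Travel of the key, m: 0 free (up), grows as it is pushed straight down, 0.020 at the bottom stop. A spring returns it when let go: about 3.5 N to start it, 7 N at half travel (0.010), 10.5 N at the bottom.
- jar: Closed amber jar with a blue lid, 60 mm across, 100 mm tall, standing beyond the work; bystander. Origin: centre of its underside.
- screw_cap: Blue screw cap, 44 mm across, 22 mm high, lying on the bench nearer the robot; bystander. Origin: centre of its underside.
Mind the look-alikes: they are no part of the job. Leave any yellow look-alike of the tall_plate alone.

How it is judged:
By the outcome, as a careful person would: the job done as asked, in the order asked, and still so for the second after the job is handed in, while the arm keeps its last pose, push and grip.
It also fails if it takes over 64 s, if anything falls off the work surface, if the arm or the gripper's body presses on something with over 40 N, if the wrist force passes 120 N, or if a joint passes its speed limit or range.

## Working session

There is one attempt and no reset: what is moved stays moved. The work goes in short steps, Python scripts to look and compute and a tool call to move; the robot and the scene stay as the last step left them, time stands still between calls to the robot, and variables do not carry over. Pictures are saved under pics/ and viewed, at most 10 in all, crops included, and the job is handed in when it is done.

Besides the shell and the picture viewer there is one more tool, called as name(argument=value, ...) on one line, values as JSON. servo_tool: Moves the arm, as the interface text tells. Its arguments: {"type":"object","properties":{"commands":{"type":"array","items":{"type":"array","items":{"type":"array","items":{"type":"number"}}}}},"required":["commands"]}

```bash
mkdir -p pics; ls
python3 - <<'E'
from station import r
import cv2,numpy as np
np.set_printoptions(precision=4,suppress=True)
for n in("side","top"):
    c=r.capture(n); cv2.imwrite(f"pics/{n}0.png",c["pixels"][:,:,::-1]); np.savez(f"{n}0.npz",**c)
    print(n,c["camera_matrix"],c["R"],c["t"])
print(r.sense())
E
```

```text
pics
side [[478.7546   0.     310.0569]
 [  0.     478.7546 200.1192]
 [  0.       0.       1.    ]] [[-1.     -0.0011 -0.0011]
 [ 0.0001  0.6884 -0.7254]
 [ 0.0015 -0.7254 -0.6884]] [0.5311 0.0572 0.994 ]
top [[366.6719   0.     316.2623]
 [  0.     366.6719 204.4101]
 [  0.       0.       1.    ]] [[-0.0003 -0.9993  0.0386]
 [-0.9927 -0.0044 -0.1206]
 [ 0.1207 -0.0383 -0.9919]] [0.0002 0.5619 0.6912]
{'time_s': 0.1, 'joints': array([-56.9768,  22.0872,   0.3893,  -0.0242, -68.4118, -14.8169]), 'joint_velocities': array([ 0.0934, -0.1286,  0.2702,  0.112 ,  0.0661,  0.0066]), 'effort': array([ -0.0004, -39.1688,  18.7936,   4.232 ,   0.0134,  -0.0001]), 'tcp_pos': array([ 0.1951, -0.5932,  0.2326]), 'ee_rot': array([[-0.95  , -0.3123, -0.0007],
       [-0.3123,  0.95  ,  0.0018],
       [ 0.0001,  0.002 , -1.    ]]), 'wrist_force': array([ 0.2114,  0.0024, -0.4954]), 'moment': array([-0.0066, -0.0522, -0.0096]), 'gripper_force': 0.0, 'gripper_width': 1.003424185414883}
```

View pics/side0.png

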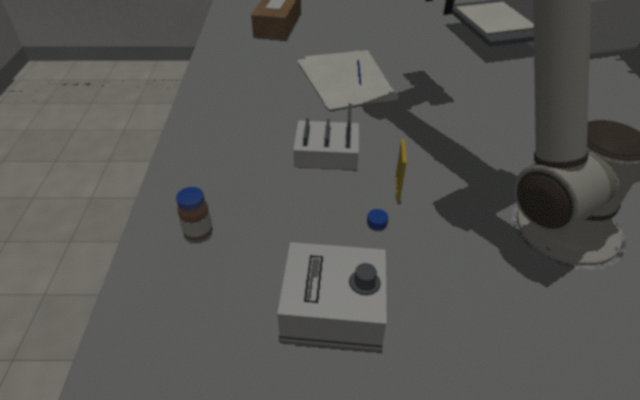

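View pics/top0.png

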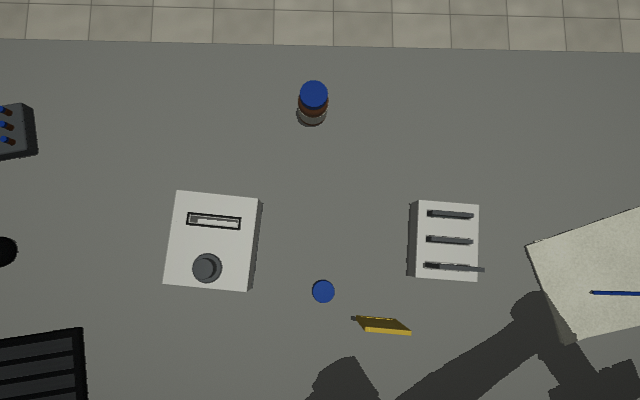

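Side view: the reader is at (335,295), with its slot at (314,278) and key at (365,276). The rack is at (327,145), and its tallest plate is at (349,125). Top view: reader slot (214,221), key (206,268), rack (445,240).

Candidates for the tall plate (top view):
- grey plates in the rack at (450,214) and (450,240), both short
- grey plate at (453,267), which stands clearly higher: my choice
- yellow look-alike at (385,325), to be left alone

Next is one close crop, plus measurements.

```bash
cat > h.py <<'E'
import numpy as np,cv2
from station import r
np.set_printoptions(precision=4,suppress=True)
def cast(c,uv,z):
    uv=np.atleast_2d(np.array(uv,float)); K,R,t=c["camera_matrix"],c["R"],c["t"]
    d=np.c_[uv,np.ones(len(uv))]@np.linalg.inv(K).T@R; o=-R.T@t
    return (o+d*((z-o[2])/d[:,2])[:,None])[:,:2]
def proj(c,X):
    p=np.atleast_2d(X)@c["R"].T+c["t"]; p=p@c["camera_matrix"].T; return p[:,:2]/p[:,2:]
def rect(c,m,z):
    """min-area rect of mask's largest contour, cast on plane z: centre, sides, angle of side vectors"""
    cs,_=cv2.findContours(m.astype(np.uint8),cv2.RETR_EXTERNAL,cv2.CHAIN_APPROX_NONE)
    k=max(cs,key=cv2.contourArea); P=cast(c,k[:,0,:],z)
    b=cv2.minAreaRect((P*1000).astype(np.float32)); return b,cv2.boundingRect(k)
E
python3 - <<'E'
from h import *
c=dict(np.load("top0.npz")); im=c["pixels"]; g=im.min(2).astype(int)
H=im.max(2).astype(int)
def box(u0,v0,u1,v1):
    m=np.zeros(g.shape,bool); m[v0:v1,u0:u1]=1; return m
for lo in(140,):
  for nm,bx,z in(("reader",(150,180,270,300),.08),("rack",(400,190,490,290),.05)):
    print(nm,rect(c,(g>lo)&box(*bx),z), "med",np.median(g[box(*bx)]))
for lo in (60,80): print("slotline",rect(c,(H<lo)&box(180,206,248,234),.08))
for lo in (110,): print("key",rect(c,(H<lo)&box(185,245,228,290),.11))
for lo in (70,90,110): print("tall",rect(c,(H<lo)&box(418,255,490,275),.118))
print(H[255:278,430], H[255:278,470],H[268,415:432],H[269,474:490])
s=dict(np.load("side0.npz"))
a=cv2.resize(im[190:290,400:500],None,fx=4,fy=4,interpolation=2); b=cv2.resize(s["pixels"][95:175,285:365],(400,400),interpolation=2)
cv2.imwrite("pics/crop1.png",np.hstack([a,b])[:,:,::-1])
E
```

```text
reader (((490.9891052246094, 194.58839416503906), (149.3605499267578, 169.93634033203125), 84.12271118164062), (162, 190, 96, 102)) med 109.0
rack (((491.54644775390625, -252.4544219970703), (119.4118881225586, 149.67559814453125), 85.55973815917969), (416, 200, 63, 82)) med 108.0
slotline (((525.6840209960938, 191.16062927246094), (96.89503479003906, 23.40452766418457), 84.27245330810547), (186, 212, 55, 18))
slotline (((525.5553588867188, 191.29995727539062), (97.13692474365234, 23.89253044128418), 84.41924285888672), (186, 212, 55, 18))
key (((443.0058898925781, 192.3858642578125), (49.37809753417969, 49.04212951660156), 89.96021270751953), (192, 253, 30, 30))
tall (((446.4192199707031, -199.50413513183594), (35.09712600708008, 9.022346496582031), 84.81918334960938), (424, 262, 21, 7))
tall (((443.744873046875, -233.95384216308594), (107.64090728759766, 10.158231735229492), 85.57540130615234), (423, 262, 62, 10))
tall (((443.8568115234375, -233.98263549804688), (107.68730926513672, 11.033405303955078), 85.4905776977539), (423, 262, 62, 11))
[177 178 176 179 178 180 147  92  36  32  31  32  47 107 153 180 177 177
 177 177 177 178 177] [174 175 174 175 173 174 175 174 176 178 178  77  71  74  73  77 151 177
 174 174 173 173 174] [103 187 180 179 178 177 178 181 177 153 138 126 127 129 122 107 100] [ 74  73  74  74  73  74  73  74  73  73  82 116 114 113 112 113]
```

View pics/crop1.png

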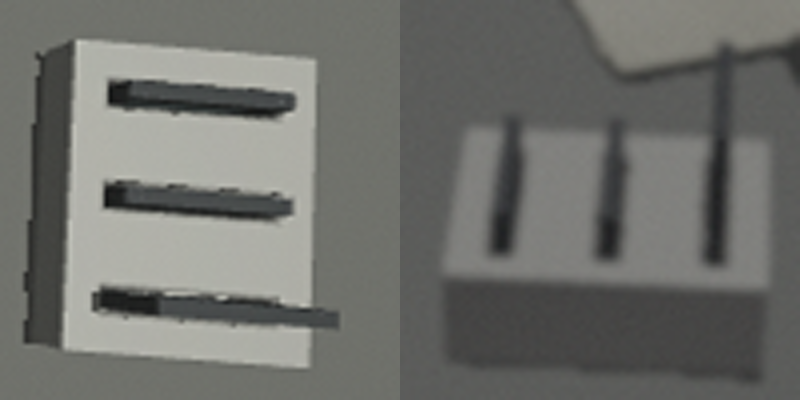

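The crop confirms the choice: the nearest-to-robot slot (crop 210,310) holds the plate that stands clearly taller than the other two. Next I compute the move to above it.

```bash
cat >> h.py <<'E'
from scipy.spatial.transform import Rotation as Ro
def pose(yaw):  # tool y at yaw (deg) in world, z down
    a=np.deg2rad(yaw); y=np.array([np.cos(a),np.sin(a),0]); z=np.array([0,0,-1.]); return np.c_[np.cross(y,z),y,z]
def go(p,yaw,s=None):
    s=s or r.sense(); R0=s["ee_rot"]
    print("t",s["time_s"],"tcp",s["tcp_pos"]*1e3,"F",s["wrist_force"],"w",s["gripper_width"],"gf",s["gripper_force"])
    print("shift mm",R0.T@(np.array(p)-s["tcp_pos"])*1e3,"rot",Ro.from_matrix(R0.T@pose(yaw)).as_rotvec())
E
python3 - <<'E'
from h import *
c=dict(np.load("top0.npz"))
print("plate right end",cast(c,[484.6,269],.118), "slot left end",cast(c,[423.5,264.5],.05))
a=np.deg2rad(-4.44);ex=np.array([np.cos(a),np.sin(a)]);ey=np.array([-ex[1],ex[0]])
p=np.array([.4915,-.2525])-.05*ex;print("slot",p,"expected right end",p-.04*ey, "slot left", p+.042*ey)
go([*p,.20],175.6)
E
```

```text
plate right end [[ 0.4397 -0.2886]] slot left end [[ 0.4447 -0.2038]]
slot [ 0.4417 -0.2486] expected right end [ 0.4386 -0.2885] slot left [ 0.4449 -0.2068]
t 0.1 tcp [ 195.1364 -593.2263  232.5741] F [ 0.2114  0.0024 -0.4954] w 1.003424185414883 gf 0.0
shift mm [-341.8033  250.314    33.0249] rot [ 0.0018  0.0011 -1.1764]
```

servo_tool(commands=[[[0.5,-34,25,3,0,0,-0.12],[0.5,-68,50,6,0,0,-0.24],[0.5,-102,75,9,0,0,-0.36],[0.5,-136,100,12,0,0,-0.48],[0.5,-170,125,15,0,0,-0.6]]])

```text
time_s: 0.6
tcp_pos: [0.3182, -0.4202, 0.218]
ee_rot: [[-0.604, -0.797, -0.0], [-0.797, 0.604, 0.001], [-0.0, 0.001, -1.0]]
wrist_force: [0.7, -0.6, -0.4]
gripper_width: 0.631
gripper_force: 0.0
```

```bash
python3 -c "
from h import *
go([.4420,-.2486,.17],175.6)"
```

```text
t 0.6 tcp [ 318.2136 -420.1837  218.0465] F [ 0.6792 -0.5625 -0.438 ] w 0.6305426283660541 gf 0.0
shift mm [-211.5097    4.9173   48.0831] rot [ 0.0007  0.0004 -0.5716]
```

servo_tool(commands=[[[0.5,-45,1,10,0,0,-0.12],[0.5,-95,2,20,0,0,-0.26],[0.5,-140,3,30,0,0,-0.4],[0.5,-185,4,40,0,0,-0.5],[0.5,-211,5,48,0,0,-0.57]]])

```text
time_s: 1.1
tcp_pos: [0.4431, -0.2487, 0.1698]
ee_rot: [[-0.077, -0.997, -0.001], [-0.997, 0.077, 0.0], [-0.0, 0.001, -1.0]]
wrist_force: [0.7, -0.4, -0.7]
gripper_width: 0.501
gripper_force: 0.0
```

```bash
python3 -c "
from h import *
go([.4420,-.2486,.091],175.6)
c=r.capture('top');cv2.imwrite('pics/t2.png',cv2.resize(c['pixels'][170:310,390:530],None,fx=4,fy=4)[:,:,::-1])
go([.4420,-.2486,.091],175.6)"
```

```text
t 1.1 tcp [ 443.0659 -248.7212  169.7949] F [ 0.7168 -0.4061 -0.6955] w 0.5007867167683621 gf 0.0
shift mm [-0.0104  1.0263 78.7956] rot [ 0.0006  0.0004 -0.0004]
t 1.15 tcp [ 443.9427 -247.1586  168.5922] F [ 0.5128  1.6922 -0.9161] w 0.5036198366171252 gf 0.0
shift mm [ 1.6816  1.7081 77.5929] rot [0.0016 0.0013 0.0029]
```

View pics/t2.png

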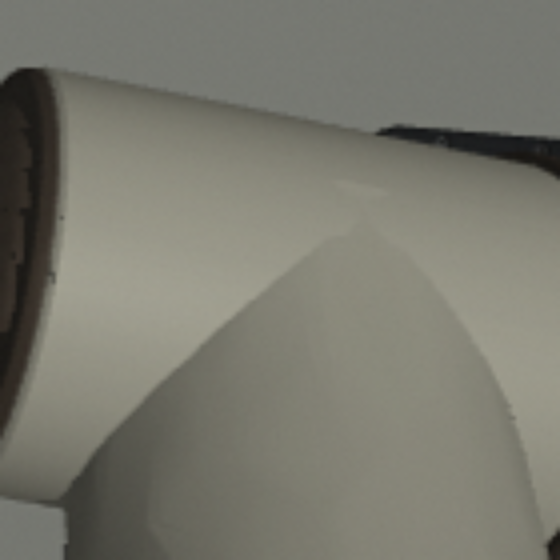

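The top view is blocked by the forearm, which fills the crop, so I'll rely on the side view from here. Descending now.

servo_tool(commands=[[[0.5,0,1,25,0,0,0],[0.5,0,1,50,0,0,0],[0.5,0,1,70,0,0,0],[0.5,0,1,79,0,0,0],[0.5,0,1,79,0,0,0]]])

```text
time_s: 1.65
tcp_pos: [0.44, -0.251, 0.0903]
ee_rot: [[-0.083, -0.997, -0.003], [-0.997, 0.083, 0.001], [-0.0, 0.003, -1.0]]
wrist_force: [-0.3, 0.0, 0.1]
gripper_width: 0.499
gripper_force: 0.0
```

```bash
python3 -c "
from h import *
go([.4420,-.2486,.091],175.6)
c=r.capture('side');cv2.imwrite('pics/s3.png',cv2.resize(c['pixels'][70:180,270:420],None,fx=5,fy=5)[:,:,::-1])
print(proj(c,[.442,-.2486,.118]))
"
```

```text
t 1.65 tcp [ 440.0148 -251.0376   90.3341] F [-0.2613  0.0343  0.1204] w 0.49912568264187285 gf 0.0
shift mm [-2.5948 -1.7729 -0.6706] rot [ 0.0033  0.0005 -0.0067]
[[349.1233 112.7925]]
```

View pics/s3.png

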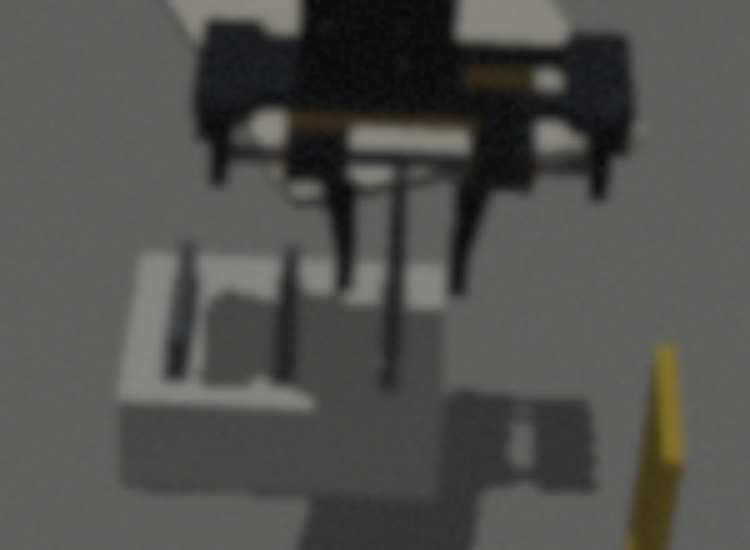

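The crop shows the fingers straddling the tall plate (fingertips at crop 345 and 458, plate at about 395). Settle, then close.

servo_tool(commands=[[[0.5,0,0,0,0,0,0],[0.5,0,0,0,0,0,0],[0.5,0,0,0,0,0,0],[0.5,0,0,0,0,0,0],[0.5,0,0,0,0,0,0]]])

```text
time_s: 2.2
tcp_pos: [0.4411, -0.2511, 0.0918]
ee_rot: [[-0.083, -0.997, 0.001], [-0.997, 0.083, -0.0], [0.0, -0.001, -1.0]]
wrist_force: [-0.2, -0.3, 0.2]
gripper_width: 0.503
gripper_force: 0.0
```

```bash
python3 -c "
from h import *
go([.4420,-.2486,.091],175.6)
c=r.capture('side')
a=np.deg2rad(175.6)
g=c['pixels'].max(2).astype(int)
for z in (.085,): print('tcp axis proj',proj(c,[*r.sense()['tcp_pos'][:2],z]))
for v in (118,120,122,124): print(v,g[v,335:368])
"
```

```text
t 2.2 tcp [ 441.0575 -251.1477   91.8493] F [-0.2248 -0.2572  0.2192] w 0.5026562197103274 gf 0.0
shift mm [-2.6172 -0.7274  0.8495] rot [-0.0006 -0.0001 -0.0063]
tcp axis proj [[348.6945 124.2186]]
118 [83 60 31 20 34 62 83 94 96 98 95 91 75 52 42 54 77 90 96 95 97 95 97 90
 72 47 24 17 41 65 82 95 97]
120 [93 75 43 20 38 68 86 95 97 98 95 88 71 48 39 56 75 92 98 96 94 95 96 86
 67 40 23 34 59 81 92 99 95]
122 [115  92  58  30  52  88 109 118 116 116 116 102  79  51  40  62  87 106
 110 112 109 109 104  90  64  38  21  44  71  89  96  97  97]
124 [129 103  62  33  58 101 127 134 134 132 129 114  81  53  47  72 104 127
 132 132 131 133 126 108  71  36  21  44  73  89  96  97  97]
```

servo_tool(commands=[[[0.5,-2.5,-0.7,0.5,0,0,-0.006],[0.8,-2.5,-0.7,0.5,0,0,-0.006],[1,-2.5,-0.7,0.5,0,0,-0.006],[1,-2.5,-0.7,0.5,0,0,-0.006],[1,-2.5,-0.7,0.5,0,0,-0.006]]])

```text
time_s: 2.75
tcp_pos: [0.4419, -0.2487, 0.091]
ee_rot: [[-0.077, -0.997, -0.0], [-0.997, 0.077, -0.0], [0.0, 0.0, -1.0]]
wrist_force: [-0.7, -0.3, -0.2]
gripper_width: 0.22
gripper_force: 0.0
```

servo_tool(commands=[[[1,0,0,0,0,0,0],[1,0,0,0,0,0,0],[1,0,0,0,0,0,0],[1,0,0,0,0,0,0],[1,0,0,0,0,0,0]]])

```text
time_s: 3.25
tcp_pos: [0.442, -0.2487, 0.091]
ee_rot: [[-0.077, -0.997, 0.0], [-0.997, 0.077, -0.0], [0.0, -0.0, -1.0]]
wrist_force: [-0.2, 0.0, -1.1]
gripper_width: 0.089
gripper_force: 30.0
```

servo_tool(commands=[[[1,0,0,-3,0,0,0],[1,0,0,-8,0,0,0],[1,0,0,-15,0,0,0],[1,0,0,-22,0,0,0],[1,0,0,-30,0,0,0]]])

```text
time_s: 3.75
tcp_pos: [0.4418, -0.2486, 0.1218]
ee_rot: [[-0.077, -0.997, 0.0], [-0.997, 0.077, 0.0], [-0.0, -0.0, -1.0]]
wrist_force: [-0.4, 0.4, -0.8]
gripper_width: 0.087
gripper_force: 30.0
```

servo_tool(commands=[[[1,0,0,-15,0,0,0],[1,0,0,-40,0,0,0],[1,0,0,-65,0,0,0],[1,0,0,-90,0,0,0],[1,0,0,-110,0,0,0]]])

```text
time_s: 4.25
tcp_pos: [0.442, -0.2488, 0.2333]
ee_rot: [[-0.077, -0.997, 0.002], [-0.997, 0.077, -0.001], [0.0, -0.002, -1.0]]
wrist_force: [0.6, 0.4, -2.6]
gripper_width: 0.09
gripper_force: 30.0
```

```bash
python3 -c "
from h import *
go([.5257,.1911,.232],174.2)
c=r.capture('side');cv2.imwrite('pics/s4.png',cv2.resize(c['pixels'][0:180,240:480],None,fx=3,fy=3)[:,:,::-1])
"
```

```text
t 4.25 tcp [ 442.0154 -248.7548  233.3199] F [ 0.6263  0.3879 -2.5909] w 0.08979883990725718 gf 29.98373419744894
shift mm [-444.9843  -49.6435    1.2394] rot [-0.0021 -0.0004  0.0243]
```

View pics/s4.png

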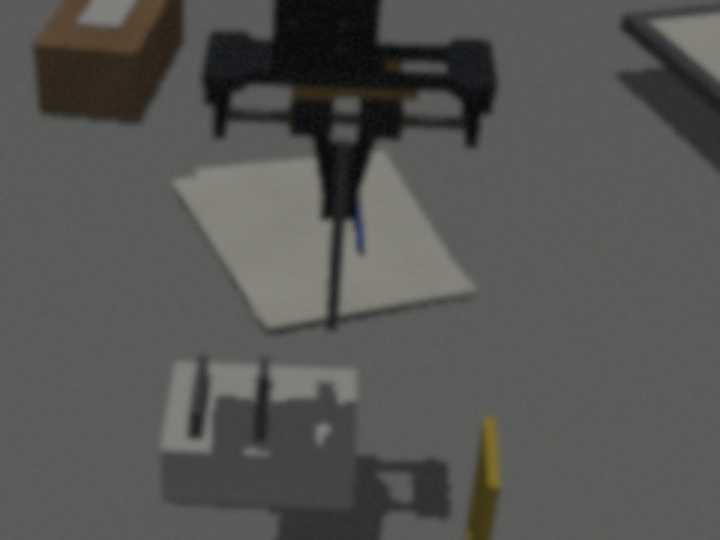

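The plate is held and clear of the rack, hanging at crop (335,250). The short plates have not moved. Carry it to the reader.

servo_tool(commands=[[[1,-25,-3,0,0,0,0],[1,-65,-7,0,0,0,0.005],[1,-110,-12,0,0,0,0.01],[1,-155,-17,0,0,0,0.01],[1,-200,-22,0,0,0,0.01]]])

```text
time_s: 4.8
tcp_pos: [0.4788, -0.0493, 0.231]
ee_rot: [[-0.087, -0.996, 0.0], [-0.996, 0.087, 0.0], [-0.0, -0.0, -1.0]]
wrist_force: [0.1, -0.5, -2.3]
gripper_width: 0.09
gripper_force: 30.0
```

servo_tool(commands=[[[1,-45,-5,0,0,0,0.01],[1,-90,-10,0,0,0,0.014],[1,-135,-15,0,0,0,0.014],[1,-180,-20,0,0,0,0.014],[1,-210,-24,0,0,0,0.014]]])

```text
time_s: 5.3
tcp_pos: [0.5213, 0.1589, 0.2307]
ee_rot: [[-0.099, -0.995, -0.0], [-0.995, 0.099, 0.0], [-0.0, 0.0, -1.0]]
wrist_force: [0.2, -0.8, -2.0]
gripper_width: 0.095
gripper_force: 30.0
```

```bash
python3 -c "
from h import *
go([.5257,.1911,.190],174.2)
"
```

```text
t 5.3 tcp [521.3163 158.91   230.7229] F [ 0.2458 -0.7524 -1.9955] w 0.09544678161906947 gf 29.98293015640229
shift mm [-32.4478  -1.178   40.7371] rot [0.0001 0.0004 0.002 ]
```

servo_tool(commands=[[[1,-12,0,10,0,0,0.002],[1,-25,-1,25,0,0,0.002],[1,-32.5,-1,40,0,0,0.002],[1,-32.5,-1,48,0,0,0.002],[1,-32.5,-1,48,0,0,0.002]]])

```text
time_s: 5.8
tcp_pos: [0.5244, 0.1872, 0.1812]
ee_rot: [[-0.103, -0.995, -0.004], [-0.995, 0.103, -0.002], [0.003, 0.004, -1.0]]
wrist_force: [-0.2, -0.6, -1.2]
gripper_width: 0.089
gripper_force: 30.0
```

servo_tool(commands=[[[1,0,0,0,0,0,0],[1,0,0,0,0,0,0],[1,0,0,0,0,0,0],[1,0,0,0,0,0,0],[1,0,0,0,0,0,0]]])

```text
time_s: 6.3
tcp_pos: [0.5257, 0.1883, 0.1834]
ee_rot: [[-0.103, -0.995, 0.001], [-0.995, 0.103, 0.0], [-0.0, -0.001, -1.0]]
wrist_force: [-0.3, 0.8, -1.7]
gripper_width: 0.087
gripper_force: 30.0
```

```bash
python3 -c "
from h import *
go([.5257,.1911,.180],174.2)
s=dict(np.load('side0.npz'))
c=r.capture('side');np.savez('side5.npz',**c);cv2.imwrite('pics/s5.png',np.vstack([cv2.resize(x['pixels'][190:310,265:415],None,fx=v,fy=2.5)[:,:,::-1] for x,v in((s,5),(c,5))]))
a=np.deg2rad(-5.8);ex=np.array([np.cos(a),np.sin(a)]);ey=np.array([-ex[1],ex[0]])
p=np.array([.5257,.1911]);t=r.sense()['tcp_pos'];z=t[2]-.083
for k in(-.043,.043):
  print('slot end',k,proj(c,[*(p+k*ey),.08]),'plate bottom exp',proj(c,[*(t[:2]+k*40/43*ey),z]))
m=c['pixels'].max(2).astype(int)
print(m[250:310,300:330:1][::3])
"
```

```text
t 6.3 tcp [525.7236 188.3493 183.4084] F [-0.3472  0.8028 -1.7128] w 0.08735093191109032 gf 29.983805695082992
shift mm [-2.7321  0.3085  3.4095] rot [-0.0005  0.0005 -0.0019]
slot end -0.043 [[315.5267 258.3928]] plate bottom exp [[315.4502 250.88  ]]
slot end 0.043 [[310.5066 299.7039]] plate bottom exp [[310.7143 289.2342]]
[[151 150 150 150 150 151 151 147 134 104  69  52  46  52  51  55  59  64
   97 126 148 151 151 152 150 151 153 150 151 152]
 [150 150 151 150 150 151 152 147 134 106  71  53  46  51  55  57  60  74
  107 137 151 151 150 150 151 151 150 153 150 152]
 [150 150 151 150 151 152 151 148 135 105  69  51  49  50  52  57  56  61
   74  86  85  86  98 126 145 153 151 151 151 151]
 [150 149 150 150 150 151 151 148 135 104  70  54  45  51  52  53  56  72
   93 107  99  69  76 117 144 152 152 151 151 152]
 [151 151 151 151 152 151 151 145 120  82  52  50  48  50  51  53  57  67
   81  84  75  72  97 129 146 151 151 152 151 151]
 [100 105 115 124 128 129 128 122 101  69  49  46  51  50  51  49  59  70
   75  68  55  74 114 140 151 152 151 152 152 151]
 [ 84  84  82  83  81
[... 1029 characters left out ...]
 82  81  83  77  64  47
   44  61  76  82  82  81  78  83  81  83  82  82]
 [ 80  82  79  73  58  44  50  67  74  75  79  81  82  82  79  75  62  42
   49  69  77  82  81  81  83  81  82  80  82  80]
 [ 83  81  79  68  46  42  58  71  76  77  80  81  81  80  78  70  53  38
   57  71  81  82  83  81  80  83  82  81  81  82]
 [ 81  81  78  67  51  43  41  42  45  43  46  45  43  46  43  38  35  42
   61  76  80  81  81  81  82  81  81  81  80  81]
 [ 81  80  80  80  79  81  80  83  83  82  82  80  79  80  77  76  78  76
   80  80  81  81  80  82  79  83  79  81  81  81]
 [ 81  81  79  81  81  81  81  81  83  83  80  81  81  80  82  82  81  82
   83  80  83  80  80  81  79  82  80  80  82  82]]
```

View pics/s5.png

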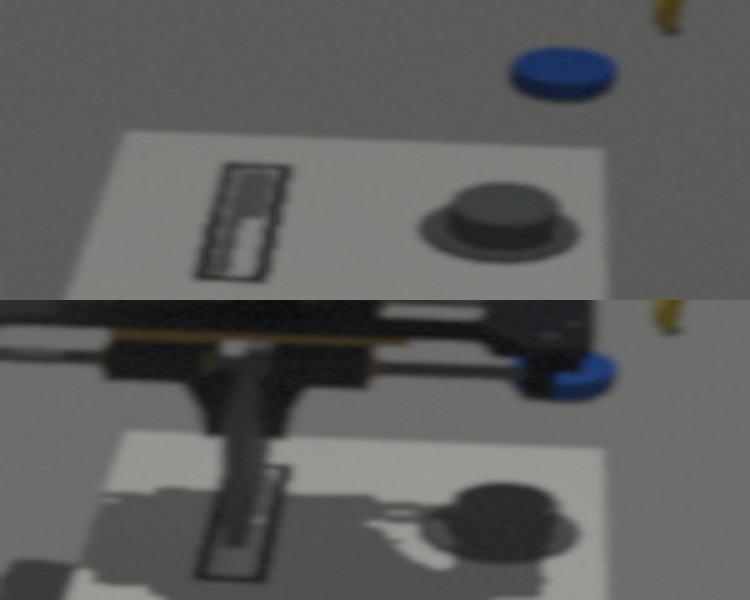

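Lower half of the crop: the plate hangs over the reader slot. Its bottom near end is at image (311.7,289), and the centre of the slot's near end is at (311,301). Both sit about +0.9 px from prediction, so they agree with each other. Correct y and lower gently.

servo_tool(commands=[[[1,-1.5,0,3,0,0,-0.002],[1,-2.8,0,7,0,0,-0.002],[1,-2.8,0,11,0,0,-0.002],[1,-2.8,0,15,0,0,-0.002],[1,-2.8,0,15,0,0,-0.002]]])

```text
time_s: 6.85
tcp_pos: [0.5254, 0.1909, 0.167]
ee_rot: [[-0.101, -0.995, -0.002], [-0.995, 0.101, -0.001], [0.001, 0.002, -1.0]]
wrist_force: [-0.2, 0.2, -1.6]
gripper_width: 0.091
gripper_force: 30.0
```

```bash
python3 -c "
from h import *
go([.5257,.1911,.163],174.2)
s=dict(np.load('side0.npz'));m=np.zeros((400,640),bool);m[245:310,295:330]=1
for lo in(70,90):print('slot side0',rect(s,(s['pixels'].max(2)<lo)&m,.08))
c=r.capture('side');H=c['pixels'].max(2).astype(int)
for v in (286,288,290,292,294,296,298,300,302):print(v,H[v,302:322])
t=r.sense()['tcp_pos'];a=np.deg2rad(-5.8);ey=np.array([-np.sin(a),np.cos(a)]);print(proj(c,[*(t[:2]+.04*ey),t[2]-.083]))
"
```

```text
t 6.85 tcp [525.4025 190.9323 167.0443] F [-0.1801  0.2086 -1.5832] w 0.09117946483365877 gf 29.983750835526735
shift mm [-0.2016 -0.2856  4.0436] rot [ 0.0016 -0.0012  0.0001]
slot side0 (((536.552490234375, 200.84915161132812), (9.597052574157715, 71.28298950195312), 1.4439036846160889), (304, 266, 7, 36))
slot side0 (((525.3466186523438, 189.6871337890625), (97.44231414794922, 23.31870460510254), 84.20105743408203), (304, 255, 19, 48))
286 [82 79 77 65 43 49 60 59 51 44 44 44 48 60 67 58 44 49 67 78]
288 [79 80 72 56 41 54 62 63 50 44 41 42 51 62 64 54 42 51 69 79]
290 [79 79 67 50 42 56 68 62 48 44 44 47 52 64 62 50 43 62 75 81]
292 [80 78 66 47 45 59 70 64 51 44 43 45 54 63 59 44 42 62 78 81]
294 [80 76 60 44 46 64 70 66 53 47 45 48 58 65 59 43 44 62 75 81]
296 [77 72 55 46 55 71 74 72 67 66 61 64 68 68 57 43 53 67 78 81]
298 [78 67 48 36 59 70 74 74 79 79 81 80 78 69 50 43 55 73 80 80]
300 [76 65 43 36 38 47 51 54 56 58 62 62 61 53 38 39 61 75 79 82]
302 [80 74 66 61 63 60 61 58 57 56 51 50 47 44 44 50 64 76 81 80]
[[310.7048 296.4792]]
```

servo_tool(commands=[[[1,0,-1.2,0,0,0,0],[1,0,-1.2,2,0,0,0],[1,0,-1.2,5,0,0,0],[1,0,-1.2,8,0,0,0],[1,0,-1.2,10,0,0,0]]])

```text
time_s: 7.4
tcp_pos: [0.5269, 0.1909, 0.1576]
ee_rot: [[-0.101, -0.995, -0.001], [-0.995, 0.101, -0.0], [0.0, 0.0, -1.0]]
wrist_force: [-0.4, -0.1, -2.2]
gripper_width: 0.092
gripper_force: 30.0
```

```bash
python3 -c "
from h import *
go([.5265,.1911,.158],174.2)
c=r.capture('side');H=c['pixels'].max(2).astype(int)
for v in range(286,304,2):print(v,H[v,302:322])
print(r.sense()['wrist_force'])
"
```

```text
t 7.4 tcp [526.9227 190.9306 157.6272] F [-0.3808 -0.0936 -2.2088] w 0.09159593311343527 gf 29.98374733608216
shift mm [-0.1258  0.4378 -0.3726] rot [ 0.0005 -0.0003  0.0002]
286 [83 80 77 63 44 43 48 46 44 43 42 44 51 66 73 60 43 49 65 78]
288 [81 79 71 55 42 45 53 49 43 47 44 46 57 69 69 56 44 53 71 77]
290 [81 78 65 47 41 53 58 51 44 44 44 46 61 70 64 48 39 56 76 79]
292 [82 77 64 44 38 56 62 52 43 44 42 48 64 71 63 41 43 61 76 81]
294 [79 73 58 45 49 60 62 52 44 41 46 53 64 72 62 43 44 64 77 80]
296 [78 71 53 40 57 65 64 51 43 42 46 55 67 72 58 41 48 70 78 81]
298 [76 67 47 39 58 69 66 54 45 45 50 60 68 66 52 40 54 72 79 79]
300 [76 64 45 31 37 45 46 44 42 45 48 55 59 52 40 40 60 75 79 81]
302 [78 73 65 63 62 61 59 57 57 55 51 48 49 44 43 50 63 78 80 81]
[-0.9256  0.0827 -2.639 ]
```

The bottom edge is below the reader top with no contact force, so the plate has entered the slot. Lower further.

servo_tool(commands=[[[1,0,0.3,5,0,0,0],[1,0,0.3,11,0,0,0],[1,0,0.3,17,0,0,0],[1,0,0.3,23,0,0,0],[1,0,0.3,29,0,0,0]]])

```text
time_s: 7.95
tcp_pos: [0.5267, 0.191, 0.1284]
ee_rot: [[-0.101, -0.995, -0.0], [-0.995, 0.101, -0.0], [0.0, 0.0, -1.0]]
wrist_force: [-0.5, 0.1, -1.5]
gripper_width: 0.091
gripper_force: 30.0
```

servo_tool(commands=[[[1,0,0,4,0,0,0],[1,0,0,7,0,0,0],[1,0,0,10,0,0,0],[1,0,0,12,0,0,0],[1,0,0,13,0,0,0]]])

```text
time_s: 8.45
tcp_pos: [0.5268, 0.1911, 0.1159]
ee_rot: [[-0.101, -0.995, 0.0], [-0.995, 0.101, -0.0], [0.0, -0.0, -1.0]]
wrist_force: [0.3, -0.5, -2.1]
gripper_width: 0.086
gripper_force: 30.0
```

servo_tool(commands=[[[1,0,0,1,0,0,0],[1,0,0,2,0,0,0],[1,0,0,3,0,0,0],[1,0,0,4,0,0,0],[1,0,0,4,0,0,0]]])

```text
time_s: 8.95
tcp_pos: [0.5271, 0.1912, 0.1131]
ee_rot: [[-0.1, -0.995, 0.001], [-0.995, 0.1, 0.0], [-0.0, -0.001, -1.0]]
wrist_force: [-2.4, 0.1, 5.2]
gripper_width: 0.09
gripper_force: 30.0
```

Contact came at the expected home height (TCP 0.113). Release and rise.

servo_tool(commands=[[[0.9,0,0,0,0,0,0],[0.8,0,0,0,0,0,0],[0.7,0,0,0,0,0,0],[0.6,0,0,0,0,0,0],[0.6,0,0,0,0,0,0]]])

```text
time_s: 9.45
tcp_pos: [0.5268, 0.1911, 0.1119]
ee_rot: [[-0.101, -0.995, -0.0], [-0.995, 0.101, -0.0], [0.0, 0.0, -1.0]]
wrist_force: [0.2, -0.2, -0.3]
gripper_width: 0.354
gripper_force: 0.0
```

servo_tool(commands=[[[0.6,0,0,-5,0,0,0],[0.6,0,0,-20,0,0,0],[0.6,0,0,-40,0,0,0],[0.6,0,0,-65,0,0,0],[0.6,0,0,-85,0,0,0]]])

```text
time_s: 9.95
tcp_pos: [0.5271, 0.1912, 0.1988]
ee_rot: [[-0.101, -0.995, 0.001], [-0.995, 0.101, 0.001], [-0.001, -0.001, -1.0]]
wrist_force: [0.1, -0.3, 0.4]
gripper_width: 0.4
gripper_force: 0.0
```

```bash
python3 -c "
from h import *
go([.4413,.1990,.190],174.2)
c=r.capture('side');cv2.imwrite('pics/s6.png',cv2.resize(c['pixels'][180:320,255:415],None,fx=4,fy=4)[:,:,::-1])
s=dict(np.load('side0.npz'));a=np.deg2rad(-5.8);ey=np.array([-np.sin(a),np.cos(a)])
for k in(-.04,.04):print('top edge home',(proj(c,[*(np.array([.5257,.1911])+k*ey),.14])-[255,180])*4)
t=dict(np.load('top0.npz'));print('key top proj top/side',proj(t,[.4413,.1996,.11]),proj(s,[.4413,.1996,.11]))
m=np.zeros((400,640),bool);m[255:295,340:390]=1
H=s['pixels'].max(2).astype(int);print(H[262:282:2,350:382])
"
```

```text
t 9.95 tcp [527.1445 191.2193 198.8263] F [ 0.1497 -0.2872  0.3616] w 0.39956415630007946 gf 0.0
shift mm [ 0.8993 86.2036  8.7091] rot [-0.0014  0.0007  0.0005]
top edge home [[242.4082 225.725 ]]
top edge home [[222.7524 380.7343]]
key top proj top/side [[202.2736 268.4568]] [[365.3893 271.126 ]]
[[128 128 128 129 129 128 129 129 130 127 126 120 116 111 110 110 110 114
  116 119 124 126 128 128 129 129 127 129 128 127 129 128]
 [128 129 127 128 131 129 126 122 113 101  89  77  74  71  70  67  69  69
   75  79  85  94 109 119 126 128 129 128 129 129 128 128]
 [129 127 129 129 128 122 110  93  73  69  66  65  65  66  66  66  68  65
   67  64  64  66  74  86 104 121 127 128 128 129 129 128]
 [129 129 130 129 124 107  85  68  65  64  67  64  64  63  64  65  66  66
   65  63  64  65  64  64  75  96 116 126 130 129 130 130]
 [129 129 129 125 112  92  71  68  63  65  67  65  63  63  65  65  65  64
   64  65  65  65  67  65  67  75  96 118 128 129 127 130]
 [128 126 118 102  82  65  61  64  64  66  66  64  64  63  66  64  65  65
   66  65  66  65  65  64  65  68  84 108 125 130 128 130]
 [115 100  82  68  55  52  52  60  65  65  65  64  67  66  64  67  68  64
   67  66  67  65  66  62  63  63  77 105 122 129 130 130]
 [ 85  72  65  60  52  42  40  45  56  60  62  66  63  67  64  66  65  68
   67  64  67  65  64  61  56  50  58  81 102 119 126 129]
 [ 69  63  65  59  51  42  34  36  45  43  51  56  59  62  62  65  65  64
   64  62  61  59  56  47  43  45  52  63  76  95 115 126]
 [ 63  64  65  59  47  37  35  34  38  39  38  39  38  43  44  47  46  50
   48  45  43  38  39  35  41  44  55  61  64  75  99 121]]
```

View pics/s6.png

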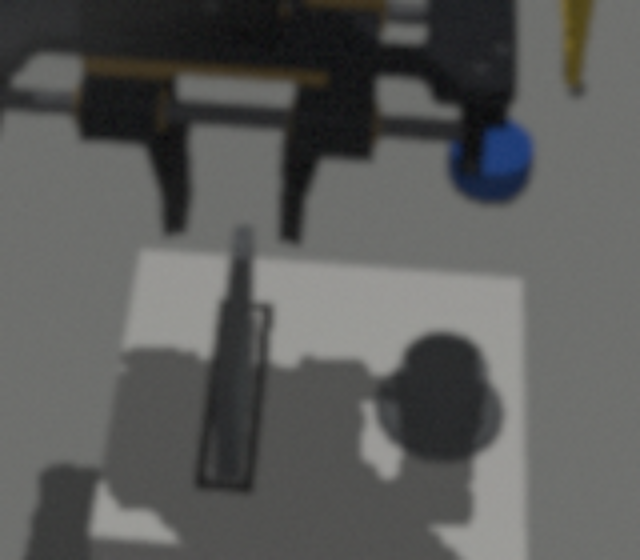

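The plate stands home, with its top edge at crop (240,230) to (222,385) as predicted, and the gripper is clear. The key top in the first side view is at (365.5,271), which matches the computed position. I'll move above the key and turn the gripper 90° so its wide body stays clear of the plate, closing the fingers on the way.

servo_tool(commands=[[[0.6,0,17,0,0,0,0.14],[0.6,0,34,0,0,0,0.28],[1,0,52,0,0,0,0.42],[1,0,70,0,0,0,0.56],[1,0,86,0,0,0,0.7]]])

```text
time_s: 10.5
tcp_pos: [0.4404, 0.1997, 0.1972]
ee_rot: [[-0.722, -0.692, 0.0], [-0.692, 0.722, 0.0], [-0.0, 0.0, -1.0]]
wrist_force: [-0.1, 1.0, -0.2]
gripper_width: 0.208
gripper_force: 0.0
```

servo_tool(commands=[[[1,0,0,0,0,0,0.14],[1,0,0,0,0,0,0.28],[1,0,0,0,0,0,0.42],[1,0,0,0,0,0,0.56],[1,0,0,0,0,0,0.7]]])

```text
time_s: 11.0
tcp_pos: [0.4412, 0.1998, 0.1972]
ee_rot: [[-0.998, -0.064, 0.0], [-0.064, 0.998, 0.0], [-0.0, 0.0, -1.0]]
wrist_force: [-0.2, 0.6, 0.4]
gripper_width: 0.011
gripper_force: 0.0
```

```bash
python3 -c "
from h import *
go([.4413,.1996,.141],84.2)
"
```

```text
t 11.0 tcp [441.2114 199.7511 197.2315] F [-0.1927  0.5993  0.3913] w 0.011327365269540078 gf 0.0
shift mm [-0.0607 -0.1683 56.2315] rot [0.0002 0.0003 0.1653]
```

servo_tool(commands=[[[1,0,0,15,0,0,0.1],[1,0,0,30,0,0,0.165],[1,0,0,45,0,0,0.165],[1,0,0,58,0,0,0.165],[1,0,0,66,0,0,0.165]]])

```text
time_s: 11.5
tcp_pos: [0.4409, 0.1995, 0.1302]
ee_rot: [[-0.995, 0.095, -0.001], [0.095, 0.995, -0.001], [0.001, -0.001, -1.0]]
wrist_force: [-1.2, -0.5, 0.1]
gripper_width: 0.004
gripper_force: 0.0
```

servo_tool(commands=[[[1,0,0,2,0,0,0],[1,0,0,4,0,0,0],[1,0,0,6,0,0,0],[1,0,0,8,0,0,0],[1,0,0,9,0,0,0]]])

```text
time_s: 12.0
tcp_pos: [0.4413, 0.1998, 0.1222]
ee_rot: [[-0.995, 0.095, 0.0], [0.095, 0.995, 0.0], [-0.0, 0.0, -1.0]]
wrist_force: [0.5, -0.0, 0.3]
gripper_width: 0.004
gripper_force: 0.0
```

servo_tool(commands=[[[1,0,0,1,0,0,0],[1,0,0,2,0,0,0],[1,0,0,3.5,0,0,0],[1,0,0,5,0,0,0],[1,0,0,5,0,0,0]]])

```text
time_s: 12.5
tcp_pos: [0.4414, 0.1998, 0.1172]
ee_rot: [[-0.995, 0.095, 0.0], [0.095, 0.995, 0.0], [-0.0, 0.0, -1.0]]
wrist_force: [-0.9, -0.3, 4.3]
gripper_width: 0.006
gripper_force: 2.2
```

servo_tool(commands=[[[1,0,0,0,0,0,0],[1,0,0,1,0,0,0],[1,0,0,2,0,0,0],[1,0,0,3,0,0,0],[1,0,0,3,0,0,0]]])

```text
time_s: 13.0
tcp_pos: [0.4414, 0.1998, 0.1142]
ee_rot: [[-0.995, 0.095, 0.0], [0.095, 0.995, 0.0], [-0.0, 0.0, -1.0]]
wrist_force: [-1.6, -1.0, 5.5]
gripper_width: 0.007
gripper_force: 2.8
```

servo_tool(commands=[[[1,0,0,0.5,0,0,0],[1,0,0,1,0,0,0],[1,0,0,1,0,0,0],[1,0,0,1,0,0,0],[1,0,0,1,0,0,0]]])

```text
time_s: 13.5
tcp_pos: [0.4414, 0.1998, 0.1134]
ee_rot: [[-0.995, 0.095, 0.0], [0.095, 0.995, 0.0], [-0.0, 0.0, -1.0]]
wrist_force: [-2.0, -0.1, 5.4]
gripper_width: 0.0
gripper_force: 2.9
```

```bash
python3 -c "
from h import *
f=[]
for i in range(3):
  r.capture('side'); s=r.sense(); print(s['tcp_pos'][2],s['wrist_force'])
"
```

```text
0.11338582788657837 [-1.6705 -0.8729  4.7821]
0.11337356892771305 [-1.5909  0.1237  6.2037]
0.11339087117828747 [-1.55    0.1708  6.2756]
```

servo_tool(commands=[[[1,0,0,1,0,0,0],[1,0,0,2,0,0,0],[1,0,0,2.4,0,0,0],[1,0,0,2.4,0,0,0],[1,0,0,2.4,0,0,0]]])

```text
time_s: 14.15
tcp_pos: [0.4414, 0.1999, 0.1111]
ee_rot: [[-0.995, 0.095, 0.0], [0.095, 0.995, 0.0], [-0.0, 0.0, -1.0]]
wrist_force: [-1.1, 0.0, 6.9]
gripper_width: 0.003
gripper_force: 3.3
```

```bash
python3 -c "
from h import *
F=[]
for i in range(8):
  c=r.capture('side'); s=r.sense(); F.append(s['wrist_force'])
print(s['tcp_pos'],np.mean(F,0))
cv2.imwrite('pics/s7.png',cv2.resize(c['pixels'][110:330,240:440],None,fx=2.7,fy=2.7)[:,:,::-1])
"
```

```text
[0.4414 0.1999 0.1111] [-1.9125 -0.14    6.8345]
```

View pics/s7.png

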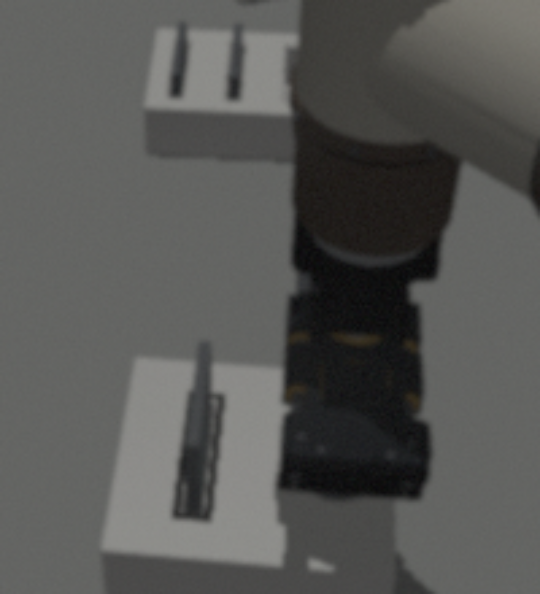

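The plate stands home in the slot at crop (200,430). The gripper is on the key at half travel, pushing 6.9 N with the TCP at 0.111. The short plates are undisturbed, so I'm handing in.

```bash
python3 -c "
from station import r
print(r.finish_job())"
```

```text
the job is handed in; nothing more can be done
None
```

The job is handed in: the tall plate stands fully home in the reader and is released, and closed fingertips hold the key at about half travel (measured 6.8 N; the judge's result was not shown).

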